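# Lock the polishing spindle and slacken its wing nut

## Task

The worn felt disc on the polishing head is due for a change. Turn the spindle by its wing nut until you feel it drop into its hidden detent, less than a third of a turn clockwise from here, and there press the lock plunger fully home without forcing it; it goes in only at the detent. Then slacken the wing nut anticlockwise by an eighth of a turn or a little more, leaving the plunger in and the other things on the bench where they are.

Things in the scene. Friction and masses are not known exactly. Their poses are not given: they have to be found in the camera images.
- polishing_head: flat round grey motor housing, 138 mm across at the foot, 38 mm high, fixed to the bench, black rocker switch on its front (-x). Origin at the middle of its underside, on the upright spindle axis. On top in the middle the spindle: an aluminium flange 48 mm across with a green felt disc (43 mm, its top 60 mm above the bench), clamped by the wing nut
- head_axis (a point): point on the spindle axis, 40 mm above the bench, on the housing (does not turn). Hidden below it, an index plate turns with the spindle; a sprung ball drops into its one groove (the detent), and only there does the lock pin meet its slot. This angle differs each time and cannot be seen: it lies 0.45 to 1.75 rad clockwise of the start, seen from above
- nut_grip (a point): black wing nut on the spindle: upright bar with round ends 46 mm long, 16 thick, 28 tall (70 to 98 mm above the bench), on a hub; point: its middle, x along the bar, z up. Tight, it turns the spindle, with 0.04 N m drag; from 0.1 rad before the detent the spindle pulls forward with 0.13 N m, just past it resists with 0.23 N m. Let go within 0.1 rad, it settles in the detent
- clamp_nut (a joint): angle of the wing nut on the spindle's thread, rad: 0 tight (as at the start), grows as it is unscrewed anticlockwise seen from above, stop at 2.6; it breaks loose at about 0.4 N m, so the spindle must be locked first
- plunger_top (a point): middle of the top of the lock plunger's button: a dark steel mushroom button, 19 mm across, on a steel pin in a guide bush on the head's top, 52 mm from the spindle axis on the head's -y side, 66 mm above the bench when raised; z up
- lock_plunger (a joint): depth of the lock plunger, m: 0 raised, 0.010 fully home. It slides with about 3 N of friction and stays where it is left. Away from the detent its pin meets the solid plate at about 0.003 and must not be forced; at the detent (within about 0.03 rad) it goes fully home and locks the spindle
- plunger_button: the button of the lock plunger as a body; origin in the middle of its underside, 8 mm below plunger_top
- new_felt: spare green felt disc, 39 mm, 9 mm thick, lying left of the head; origin at the middle of its underside
- brass_ring: brass setting ring, 32 mm, 9 mm thick, lying behind the head; origin at the middle of its underside
- tortoise_spectacles: brown folded spectacles, 45x130x14 mm, lying left on the bench
- lens: clear round lens blank, 53 mm, 7 mm thick, lying on the right
- dust_brush: flat brush with a wooden handle, 163 mm long, lying on the right near the front edge
Mind the look-alikes: they are no part of the job. Of the things that look like the polishing_head, the larger one is meant.

How it is judged (in metres and radians):
On the way, in this order (a step that is already met when the one before it is completed fails the run):
1. with the spindle in its detent, the lock plunger is pressed fully home while the nut is still tight (value of joint lock_plunger above 0.0085 m and value of joint clamp_nut below 0.15 rad), for 0.2 s.
2. the nut is slackened by an eighth of a turn (value of joint clamp_nut above 0.7 rad), for 0.2 s.
At the end, for the whole second after the job is handed in: the lock plunger is fully home (deeper than 8.5 of its 10 mm), and the wing nut is unscrewed by more than 0.7 rad on the spindle and at rest (value of joint lock_plunger above 0.0085 m and value of joint clamp_nut above 0.7 rad and velocity of joint clamp_nut below 0.05 rad/s); the robot touches nothing.
It fails at once if the lock plunger is forced (pushed with more than 30 N) (contact force between any of the arm, the fingers and plunger_button above 30 N).
It fails at once if things lying round the head are shifted by more than 20 mm (distance of any of new_felt, brass_ring, tortoise_spectacles, lens, dust_brush from where it was at the start of the episode above 0.02 m).
It also fails if it takes over 72 s, if anything falls off the work surface, if the arm or the gripper's body presses on something with over 40 N, if the wrist force passes 120 N, or if a joint passes its speed limit or range.

## Robot

A 6-joint arm with a two-finger parallel gripper is mounted at the origin on a cart in front of the work surface, level with it; the furniture and walls round the work are solid. World frame = base frame: x ahead of the robot, y to its left, z up, the work surface at z = 0. Lengths are in m, angles in degrees, forces in N, time in s.
With the tool pointing down it reaches from about 0.3 to 0.75 m from the base axis. Payload 8.5 kg.
Tool frame: the origin (TCP) lies at the very end of the fingers, on their centre line; the grasp point (between the pads) lies 19 mm behind it; z points along the fingers, y is the direction in which the jaws open and shut (so a half turn about z gives the same grasp; the last joint's range is limited). The gripper opens to 85 mm and grips with 20 to 120 N. Pads are 22 mm wide; open, the fingers measure 114 mm over their backs; the gripper's body (76 mm by 85 mm) begins 54 mm behind the grasp point. The pads swing forward as they close: fully open they stand 13 mm farther back than shut.
Start: joints at [-81.492, 21.807, 74.336, -0, 83.858, -12.336], TCP at [0.196, -0.514, 0.231] pointing down, gripper open.
Joint ranges: [-178.18, 178.18], [-50.72, 133.34], [12.68, 142.11], [-81.47, 261.47], [9.98, 163.14], [-165.26, 165.26]. Speed limits (degrees/s): [136.94, 136.94, 180, 180, 180, 180].

## Interface

Orientations are given as a 3x3 rotation matrix whose columns are the frame's x, y, z axes.
In Python, from rig import env, vision, close_job, spotter gives the robot as it stands. The module is installed in compiled form; this text tells all that it offers.
- The arm moves only by the tool jog_arm, never from a script. Its argument "plan" is a list that holds one entry, the list of rows, each a list of 6 numbers: the shift along the tool's x, y, z in units of 40 mm (1.0 is 40 mm), then the turn, a rotation vector about the tool's x, y, z in units of 0.15 rad (1.0 is 0.15 rad). A call has 1 to 10 rows; each row shifts and turns the commanded pose from where the row before left it, along the tool's axes as they then stand; what a row does not reach is not made up. A row lasts 1/10 s, in which the tool goes at most 50 mm and 8.59 degrees, less where a joint would pass 70% of its speed; a pose out of reach is approached as far as the arm can. A call with a number of a shift or a turn outside -1 to 1 is refused whole. A call with a gripper value outside its range is refused whole. "grip" is the opening, from -1 (shut) to 1 (fully open), set as the call begins (left out, the last holds). The fingers move at their own pace and stop on an object; "squeeze" is the grip in N (left out, the last holds). Time passes only in rows, so rows that do not move let the fingers close. It gives the time, the measured TCP pose, the force and the opening at its end, in the units of the state.
- env.observe(): the state, without advancing time (a new reading comes with each control period).
- vision.get_image(name): name is "scene" or "top" or "wrist"; returns (picture, depth): 480x640x3 uint8, red, green, blue; 480x640 float32, m along the optical axis (not along the pixel's ray), 0 where there is no reading.
- vision.camera_info(name): a dict with "fx", "fy", "cx", "cy" (pixels), "rvec" (rotation vector, rad) and "tvec" (3), from world to camera coordinates, as OpenCV has them. Camera axes: x right, y down, z forward; pixel columns grow to the right and rows downward; lengths in m; the calibration is good to about 2 mm. A picture is of the moment at which its call begins: read the wrist's pose just before it. camera_info takes no time and is no camera call; for the wrist camera it gives the pose at the moment of the call.
- close_job(): hands the job in, once; it reports no verdict.
Trained networks look in the newest picture that a camera, given by its name, has taken for a name from the list of things; names that differ only in an ending like _2 or _b are one class to them, and where a whole thing is asked for, a point or a joint stands for the part that bears it (a point fixed in the world has none). Each returns a list of dicts, best first, with "score" (0 to 1); they miss things now and then, are a little off and sometimes report something else, mostly with a low value. They report only what shows in the picture. A call takes as long as a camera call. They do not tell look-alikes from the thing itself.
- spotter.trace(camera, query): "pixels" (480x640 bool, what is visible of it) and "rect" ([left, top, right, bottom] in pixels, round what is visible of it).
The state is a dict: "time_s": time; "q": joint angles; "qvel": joint speeds; "joint_efforts": joint torques, N m; "position": TCP position; "tool_rot": TCP orientation; "ft_force": force on the tool from outside, world axes, zero at the start; "wrist_torque": the same for the moment, N m; "grip_width": finger opening in m.
Only numpy, scipy, OpenCV 4.12 (cv2) and the standard library are available. Lean on these libraries where they do the work, as an engineer would, in place of code of your own. Each camera call takes 0.05 s, during which the arm holds its last target.

## Working session

There is one attempt and no reset: what is moved stays moved. The work goes in short steps, Python scripts to look and compute and a tool call to move; the robot and the scene stay as the last step left them, time stands still between calls to the robot, and variables do not carry over. Pictures are saved under pics/ and viewed, and the job is handed in when it is done.

Besides the shell and the picture viewer there is one more tool, called after ">>>" as a command line: name --argument value ..., lists and objects as JSON in quotes. jog_arm: Moves the arm, as the interface text tells. Its arguments: {"type":"object","properties":{"plan":{"type":"array"},"grip":{"type":"number"},"squeeze":{"type":"number"}},"required":["plan"]}

```bash
mkdir -p pics; cat > h.py <<'E'
import numpy as np, cv2
from rig import env, vision, spotter
def cam(n):
    c=vision.camera_info(n); R,_=cv2.Rodrigues(np.array(c['rvec'],float)); return c,R,np.array(c['tvec'],float).ravel()
def pts(n,depth,mask):
    c,R,t=cam(n); v,u=np.nonzero(mask&(depth>0)); d=depth[v,u]
    P=np.stack([(u-c['cx'])/c['fx']*d,(v-c['cy'])/c['fy']*d,d],1)
    return (P-t)@R
def proj(n,p):
    c,R,t=cam(n); q=R@np.array(p)+t; return c['fx']*q[0]/q[2]+c['cx'],c['fy']*q[1]/q[2]+c['cy']
def save(n,f):
    im,d=vision.get_image(n); cv2.imwrite('pics/'+f,im[:,:,::-1]); return im,d
E
python3 - <<'E'
from h import *
s=env.observe(); print(s['time_s'],s['position'],s['ft_force'],s['grip_width'])
for n in ['scene','top']:
    im,d=save(n,n+'1.png')
    for q in ['polishing_head','nut_grip','plunger_top','new_felt','brass_ring','lens','dust_brush','tortoise_spectacles']:
        for r in spotter.trace(n,q)[:3]:
            P=pts(n,d,r['pixels']); print(n,q,round(r['score'],2),np.round(r['rect']),np.round(np.median(P,0),3),np.round(P.min(0),3),np.round(P.max(0),3))
    c,R,t=cam(n); print(n,-R.T@t)
print(env.observe()['time_s'])
E
```

```text
0.0 [ 0.19566525 -0.51369686  0.23071899] [ 0.00549979  0.54246671 -0.48016959] 0.08580269241466838
scene polishing_head 0.81 [272. 200. 303. 225.] [ 0.799 -0.191  0.024] [ 0.759 -0.249 -0.001] [ 0.863 -0.15   0.07 ]
scene polishing_head 0.57 [334. 244. 381. 286.] [ 0.499 -0.059  0.037] [ 0.441 -0.188 -0.004] [ 0.587 -0.009  0.1  ]
scene nut_grip 0.67 [333. 241. 382. 287.] [ 0.5   -0.06   0.037] [ 0.441 -0.188 -0.004] [ 0.593 -0.009  0.1  ]
scene nut_grip 0.59 [354. 242. 363. 259.] [ 0.509 -0.073  0.085] [ 0.487 -0.188 -0.004] [ 0.545 -0.061  0.1  ]
scene nut_grip 0.26 [404. 195. 421. 233.] [ 0.474 -0.405  0.008] [ 0.428 -0.466 -0.004] [ 0.512 -0.321  0.014]
scene new_felt 0.33 [402. 195. 421. 231.] [ 0.475 -0.408  0.008] [ 0.426 -0.471 -0.002] [ 0.52  -0.321  0.014]
scene brass_ring 0.59 [331. 288. 346. 303.] [0.517 0.027 0.007] [ 0.5   -0.001 -0.001] [0.539 0.049 0.012]
scene brass_ring 0.48 [326. 249. 338. 255.] [ 0.607 -0.115  0.008] [ 0.59  -0.126  0.003] [ 0.618 -0.103  0.011]
scene lens 0.61 [368. 204. 386. 214.] [ 0.578 -0.358  0.004] [ 0.552 -0.396 -0.004] [ 0.607 -0.33   0.
[... 736 characters left out ...]
_grip 0.53 [377. 150. 385. 165.] [ 0.806 -0.201  0.066] [ 0.792 -0.215  0.039] [ 0.82  -0.194  0.073]
top plunger_top 0.53 [353. 288. 359. 294.] [ 0.505 -0.133  0.066] [ 0.494 -0.145  0.009] [ 0.514 -0.124  0.071]
top brass_ring 0.51 [340. 242. 352. 250.] [ 0.605 -0.116  0.009] [ 0.59  -0.132 -0.002] [ 0.619 -0.1    0.016]
top lens 0.82 [436. 246. 460. 271.] [ 0.577 -0.359  0.006] [ 0.553 -0.386 -0.004] [ 0.603 -0.335  0.013]
top dust_brush 0.87 [436. 285. 495. 320.] [ 0.474 -0.407  0.01 ] [ 0.426 -0.467 -0.001] [ 0.511 -0.323  0.018]
top tortoise_spectacles 0.83 [156. 299. 206. 316.] [0.476 0.273 0.004] [ 0.451  0.216 -0.004] [0.496 0.34  0.018]
top [ 0.55548394 -0.07132801  1.23502895]
0.9
```

```bash
python3 - <<'E'
from h import *
im,d=save('top','t2.png')
c=cv2.resize(im[230:330,270:470,::-1],None,fx=4,fy=4,interpolation=cv2.INTER_CUBIC); cv2.imwrite('pics/t2c.png',c)
P=pts('top',d,np.ones(d.shape,bool))
m=(np.hypot(P[:,0]-.51,P[:,1]+.08)<.035)&(P[:,2]>.085); Q=P[m]; print(len(Q),Q.mean(0),Q[:,:2].min(0),Q[:,:2].max(0)); w,v=np.linalg.eigh(np.cov(Q[:,:2].T)); print(w,v)
m=(np.hypot(P[:,0]-.51,P[:,1]+.08)<.08)&(abs(P[:,2]-.038)<.006); Q=P[m]; (cx,cy),r=cv2.minEnclosingCircle(Q[:,:2].astype(np.float32)); print(cx,cy,r)
im,d=save('wrist','w1.png'); print(env.observe()['tool_rot']); c,R,t=cam('wrist'); print(-R.T@t,R)
E
```

```text
141 [ 0.50909084 -0.07996321  0.09786814] [ 0.48723891 -0.08992124] [ 0.53107731 -0.06943179]
[1.95781237e-05 1.54091047e-04] [[-0.26474954 -0.96431721]
 [-0.96431721  0.26474954]]
0.5122061371803284 -0.0818694457411766 0.071236751973629
[[ 9.34532424e-01  3.55877996e-01  1.38395949e-05]
 [ 3.55877997e-01 -9.34532424e-01 -2.65390868e-05]
 [ 3.48887313e-06  2.97268444e-05 -1.00000000e+00]]
[ 0.26879388 -0.48742321  0.37315734] [[ 3.55483876e-01 -9.34682348e-01  3.50030913e-04]
 [-8.91542231e-01 -3.38964066e-01  3.00426050e-01]
 [-2.80684278e-01 -1.07108684e-01 -9.53805046e-01]]
```

View pics/t2c.png

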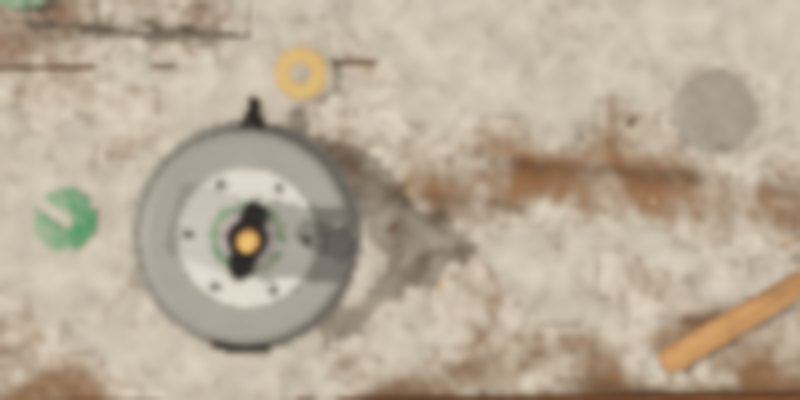

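View pics/scene1.png

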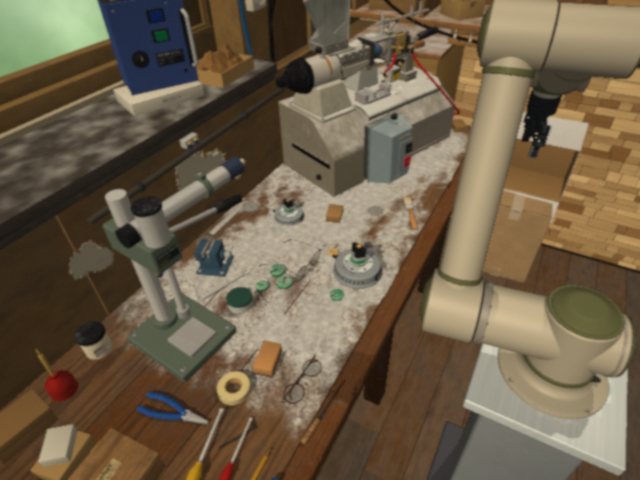

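The top crop shows the large head centred near crop (246,235), with the nut bar about 15° off world x. The plunger is in shadow near (340,240), and there's a smaller look-alike farther off at x≈0.8. I'll move over the large head for a closer look.

>>> jog_arm --plan '[[[0.8, -0.525, 0, 0, 0, 0], [0.8, -0.525, 0, 0, 0, 0], [0.8, -0.525, 0, 0, 0, 0], [0.8, -0.525, 0, 0, 0, 0], [0.8, -0.525, 0, 0, 0, 0], [0.8, -0.525, 0, 0, 0, 0], [0.8, -0.525, 0, 0, 0, 0], [0.8, -0.525, 0, 0, 0, 0], [0.8, -0.525, 0, 0, 0, 0], [0.8, -0.525, 0, 0, 0, 0]]]'

```text
time_s: 2.0
position: [0.4208, -0.2025, 0.2315]
tool_rot: [[0.935, 0.356, 0.0], [0.356, -0.935, -0.0], [0.0, 0.0, -1.0]]
ft_force: [-0.1, -0.9, 0.2]
grip_width: 0.0851
```

>>> jog_arm --plan '[[[0.8, -0.525, 0, 0, 0, 0], [0.8, -0.525, 0, 0, 0, 0], [0.8, -0.525, 0, 0, 0, 0], [0.8, -0.525, 0, 0, 0, 0], [0, 0, 0, 0, 0, -1], [0, 0, 0, 0, 0, -1], [0, 0, 0, 0, 0, -1], [0, 0, 0, 0, 0, -1], [0, 0, 0, 0, 0, -1], [0, 0, 0, 0, 0, -1]]]'

```text
time_s: 3.0
position: [0.5098, -0.0798, 0.2314]
tool_rot: [[0.296, 0.955, 0.0], [0.955, -0.296, -0.0], [-0.0, 0.0, -1.0]]
ft_force: [0.0, 0.5, 0.0]
grip_width: 0.0855
```

>>> jog_arm --plan '[[[0, 0, 0, 0, 0, -1], [0, 0, 0, 0, 0, -1], [0, 0, 0, 0, 0, -1], [0, 0, 0, 0, 0, -1], [0, 0, 0, 0, 0, -1], [0, 0, 0, 0, 0, -1], [0, 0, 0, 0, 0, -1], [0, 0, 0, 0, 0, -1], [0, 0, 0, 0, 0, -1], [0, 0, 0, 0, 0, -1]]]'

```text
time_s: 4.0
position: [0.5098, -0.0798, 0.2313]
tool_rot: [[-0.932, 0.363, 0.0], [0.363, 0.932, -0.0], [-0.0, -0.0, -1.0]]
ft_force: [0.7, 0.3, 0.9]
grip_width: 0.0853
```

```bash
python3 - <<'E'
from h import *
s=env.observe(); print(s['time_s'],s['position'],s['q'],s['tool_rot'],s['ft_force'],s['wrist_torque'])
im,d=save('wrist','w2.png')
for q in ['polishing_head','nut_grip','plunger_top']:
    for r in spotter.trace('wrist',q)[:3]:
        P=pts('wrist',d,r['pixels']); print(q,round(r['score'],2),np.round(r['rect']),np.round(np.median(P,0),3),np.round(P.min(0),3),np.round(P.max(0),3))
E
```

```text
4.0 [ 0.50977009 -0.0798281   0.23134871] [-2.20620616e+01  1.83864002e+01  7.96330903e+01 -1.75378961e-03
  8.19774495e+01 -9.07715982e+01] [[-9.31753226e-01  3.63092171e-01  3.81118653e-05]
 [ 3.63092169e-01  9.31753226e-01 -4.81507772e-05]
 [-5.29940237e-05 -3.10265222e-05 -9.99999998e-01]] [0.74767113 0.31748832 0.91717118] [ 0.00137612 -0.02134234  0.01926082]
polishing_head 0.7 [258. 143. 384. 279.] [ 0.501 -0.077  0.038] [ 0.441 -0.154 -0.002] [ 0.602 -0.011  0.099]
polishing_head 0.6 [294. 402. 339. 409.] [ 0.767 -0.186  0.005] [ 0.502 -0.21   0.001] [ 0.78  -0.074  0.305]
nut_grip 0.95 [306. 196. 337. 254.] [ 0.509 -0.08   0.096] [ 0.489 -0.097  0.059] [ 0.533 -0.065  0.099]
plunger_top 0.2 [307. 198. 338. 253.] [ 0.509 -0.08   0.096] [ 0.489 -0.096  0.059] [ 0.532 -0.065  0.099]
```

View pics/w2.png

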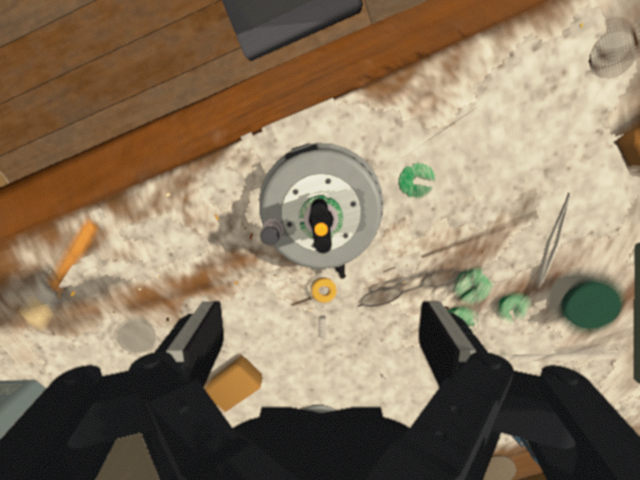

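```bash
cat >> h.py <<'E'
def meas():
    im,d=vision.get_image('wrist')
    P=pts('wrist',d,np.ones(d.shape,bool))
    Q=P[(np.hypot(P[:,0]-.51,P[:,1]+.08)<.035)&(P[:,2]>.09)]
    rc=cv2.minAreaRect(Q[:,:2].astype(np.float32)*1000); w,v=np.linalg.eigh(np.cov(Q[:,:2].T)); a=np.degrees(np.arctan2(v[1,1],v[0,1]))
    print('bar',len(Q),Q.mean(0).round(4),'ang',a,'rect',rc,'zmax',np.percentile(Q[:,2],[50,99]))
    B=P[(np.hypot(P[:,0]-.51,P[:,1]+.132)<.02)&(P[:,2]>.05)]
    if len(B): print('btn',len(B),B.mean(0).round(4),cv2.minEnclosingCircle(B[:,:2].astype(np.float32)*1000),np.percentile(B[:,2],[10,50,95]))
    H=P[(np.hypot(P[:,0]-.51,P[:,1]+.08)<.08)&(abs(P[:,2]-.038)<.005)]
    print('head',cv2.minEnclosingCircle(H[:,:2].astype(np.float32)*1000),np.median(H[:,2]))
    return im,d
E
python3 - <<'E'
from h import *
meas()
E
```

```text
bar 22186 [ 0.4979 -0.0752  0.309 ] ang 68.21991176482854 rect ((500.693115234375, -75.01763153076172), (52.90425491333008, 51.73630142211914), 21.515605926513672) zmax [0.31770818 0.32970083]
btn 3396 [ 0.4975 -0.1314  0.2708] ((501.57379150390625, -130.7178497314453), 15.464377403259277) [0.2465305  0.29672644 0.3095014 ]
head ((508.1327209472656, -80.6917495727539), 65.06649780273438) 0.037445199739946984
```

```bash
sed -i "s/P=pts('wrist',d,np.ones(d.shape,bool))/P=pts('wrist',d,np.ones(d.shape,bool)); P=P[P[:,2]<.12]/" h.py
python3 - <<'E'
from h import *
im,d=meas()
cv2.imwrite('pics/w3.png',cv2.resize(im[130:300,230:410,::-1],None,fx=4,fy=3.5,interpolation=cv2.INTER_CUBIC)[:600])
for p in [(.51,-.08,.098),(.51,-.08,.038),(.51,-.132,.066)]: print(proj('wrist',p))
E
```

```text
bar 892 [ 0.5099 -0.0806  0.0964] ang 164.24955212062952 rect ((510.6744689941406, -80.9030532836914), (15.920127868652344, 44.645442962646484), 74.54988098144531) zmax [0.09655128 0.09832605]
btn 296 [ 0.5068 -0.1322  0.0644] ((507.51373291015625, -132.66094970703125), 9.526544570922852) [0.0629186  0.06465317 0.06575019]
head ((508.4515686035156, -80.83949279785156), 64.939208984375) 0.03743103256228513
(np.float64(321.03971068016097), np.float64(227.2717206568226))
(np.float64(320.98508306631015), np.float64(211.55131376749796))
(np.float64(270.36185779390627), np.float64(237.92228762037857))
```

View pics/w3.png

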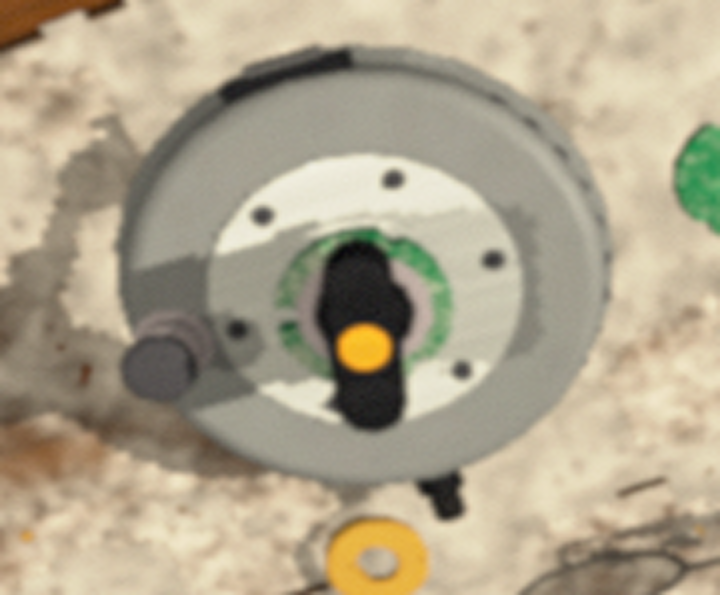

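>>> jog_arm --plan '[[[-0.02, -0.02, 0.8, 0, 0, -0.67], [0, 0, 0.8, 0, 0, 0], [0, 0, 0.8, 0, 0, 0], [0, 0, 0.6, 0, 0, 0], [0, 0, 0.4, 0, 0, 0], [0, 0, 0.3, 0, 0, 0], [0, 0, 0.2, 0, 0, 0], [0, 0, 0.15, 0, 0, 0], [0, 0, 0, 0, 0, 0]]]' --grip 0

```text
time_s: 5.2
position: [0.5101, -0.0808, 0.069]
tool_rot: [[-0.962, 0.274, -0.001], [0.274, 0.962, 0.0], [0.001, 0.0, -1.0]]
ft_force: [0.6, 0.9, 0.4]
grip_width: 0.0428
```

```bash
python3 - <<'E'
from h import *
s=env.observe(); print(s['position'],s['ft_force'],s['wrist_torque'],s['grip_width'],np.degrees(np.arctan2(s['tool_rot'][1][0],s['tool_rot'][0][0])))
save('wrist','w4.png')
E
```

```text
[ 0.51008604 -0.08081637  0.06896974] [0.63941548 0.85123957 0.43461943] [-0.0648191  -0.02054949  0.04172257] 0.04280322418191016 164.0733900862352
```

View pics/w4.png

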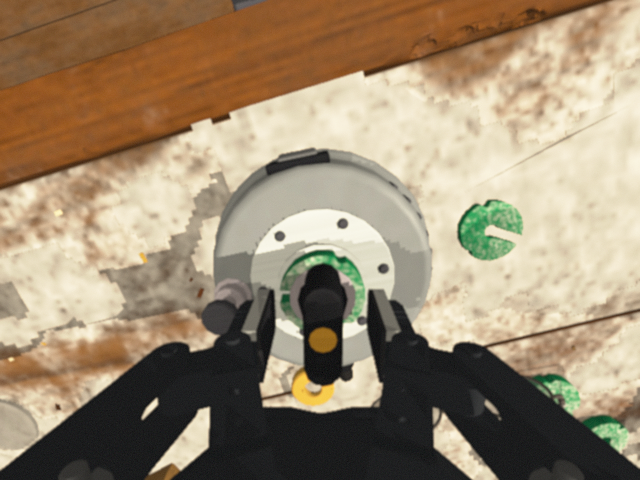

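The nut bar sits centred between the pads. I'll close on it.

>>> jog_arm --plan '[[[0, 0, 0, 0, 0, 0], [0, 0, 0, 0, 0, 0], [0, 0, 0, 0, 0, 0], [0, 0, 0, 0, 0, 0], [0, 0, 0, 0, 0, 0]]]' --grip -1 --squeeze 45

```text
time_s: 5.75
position: [0.5106, -0.0804, 0.07]
tool_rot: [[-0.962, 0.274, 0.002], [0.274, 0.962, 0.0], [-0.001, 0.001, -1.0]]
ft_force: [1.0, 5.4, 6.0]
grip_width: 0.0172
```

```bash
cat > st.py <<'E'
from h import *
s=env.observe(); print(s['time_s'],np.round(s['position'],4),np.round(s['ft_force'],2),'T',np.round(s['wrist_torque'],3),round(s['grip_width'],4),'yaw',round(np.degrees(np.arctan2(s['tool_rot'][1][0],s['tool_rot'][0][0])),2),'q6',round(s['q'][5],2),'eff6',round(s['joint_efforts'][5],3))
E
python3 st.py
```

```text
5.75 [ 0.5106 -0.0804  0.07  ] [0.96 5.4  6.01] T [ 0.984 -0.219 -0.035] 0.0172 yaw 164.11 q6 -96.26 eff6 -0.004
```

>>> jog_arm --plan '[[[0, 0.02, -0.025, 0, 0, 0], [0, 0, 0, 0, 0, 0.3], [0, 0, 0, 0, 0, 0.3], [0, 0, 0, 0, 0, 0.3]]]'

```text
time_s: 6.15
position: [0.5106, -0.0803, 0.0702]
tool_rot: [[-0.916, 0.402, 0.0], [0.402, 0.916, -0.001], [-0.0, -0.0, -1.0]]
ft_force: [2.1, 0.6, -1.9]
grip_width: 0.0172
```

```bash
python3 st.py
```

```text
6.15 [ 0.5106 -0.0803  0.0702] [ 2.05  0.6  -1.89] T [ 0.165 -0.377  0.205] 0.0172 yaw 156.29 q6 -88.34 eff6 -0.427
```

>>> jog_arm --plan '[[[0, 0, 0, 0, 0, 0], [0, 0, 0, 0, 0, 0]]]'

```text
time_s: 6.35
position: [0.5106, -0.0803, 0.0702]
tool_rot: [[-0.917, 0.4, 0.0], [0.4, 0.917, -0.0], [-0.0, -0.0, -1.0]]
ft_force: [3.2, 0.0, -3.8]
grip_width: 0.0177
```

```bash
python3 st.py
```

```text
6.35 [ 0.5106 -0.0803  0.0702] [ 3.19  0.04 -3.77] T [ 0.108 -0.471  0.023] 0.0177 yaw 156.44 q6 -88.5 eff6 0.022
```

>>> jog_arm --plan '[[[0, 0, 0, 0, 0, 0.3], [0, 0, 0, 0, 0, 0.3], [0, 0, 0, 0, 0, 0.3]]]'

```text
time_s: 6.65
position: [0.5106, -0.0803, 0.0702]
tool_rot: [[-0.854, 0.521, 0.0], [0.521, 0.854, -0.0], [-0.0, -0.0, -1.0]]
ft_force: [3.0, 0.9, -4.9]
grip_width: 0.0169
```

```bash
python3 st.py
```

```text
6.65 [ 0.5106 -0.0803  0.0702] [ 3.01  0.92 -4.9 ] T [ 0.016 -0.462  0.129] 0.0169 yaw 148.62 q6 -80.67 eff6 -0.419
```

>>> jog_arm --plan '[[[0, 0, 0, 0, 0, 0.4], [0, 0, 0, 0, 0, 0.4], [0, 0, 0, 0, 0, 0]]]'

```text
time_s: 6.95
position: [0.5105, -0.0804, 0.0702]
tool_rot: [[-0.786, 0.619, 0.0], [0.619, 0.786, -0.0], [-0.0, -0.0, -1.0]]
ft_force: [2.5, -1.8, -4.1]
grip_width: 0.0172
```

```bash
python3 st.py
```

```text
6.95 [ 0.5105 -0.0804  0.0702] [ 2.54 -1.84 -4.1 ] T [-0.098 -0.459 -0.118] 0.0172 yaw 141.77 q6 -73.84 eff6 0.467
```

>>> jog_arm --plan '[[[0, 0, 0, 0, 0, 0.4], [0, 0, 0, 0, 0, 0]]]'

```text
time_s: 7.15
position: [0.5105, -0.0803, 0.0702]
tool_rot: [[-0.748, 0.664, 0.0], [0.664, 0.748, -0.0], [-0.0, -0.0, -1.0]]
ft_force: [2.4, -0.9, -3.9]
grip_width: 0.0171
```

```bash
python3 st.py
```

```text
7.15 [ 0.5105 -0.0803  0.0702] [ 2.37 -0.87 -3.92] T [-0.24  -0.446 -0.196] 0.0171 yaw 138.39 q6 -70.46 eff6 0.402
```

>>> jog_arm --plan '[[[0, 0, 0, 0, 0, 0.4], [0, 0, 0, 0, 0, 0]]]'

```text
time_s: 7.35
position: [0.5105, -0.0803, 0.0702]
tool_rot: [[-0.707, 0.707, 0.0], [0.707, 0.707, -0.0], [-0.0, -0.0, -1.0]]
ft_force: [2.9, -1.1, -5.1]
grip_width: 0.0175
```

```bash
python3 st.py
```

```text
7.35 [ 0.5105 -0.0803  0.0702] [ 2.88 -1.1  -5.09] T [-0.31  -0.513  0.014] 0.0175 yaw 135.0 q6 -67.07 eff6 0.602
```

>>> jog_arm --plan '[[[0, 0, 0, 0, 0, 0.4], [0, 0, 0, 0, 0, 0]]]'

```text
time_s: 7.55
position: [0.5105, -0.0803, 0.0703]
tool_rot: [[-0.664, 0.748, 0.0], [0.748, 0.664, -0.0], [-0.0, -0.0, -1.0]]
ft_force: [2.7, -2.3, -5.8]
grip_width: 0.017
```

```bash
python3 st.py
```

```text
7.55 [ 0.5105 -0.0803  0.0703] [ 2.66 -2.33 -5.8 ] T [-0.347 -0.493  0.232] 0.017 yaw 131.61 q6 -63.67 eff6 0.84
```

>>> jog_arm --plan '[[[0, 0, 0, 0, 0, 0], [0, 0, 0, 0, 0, 0]]]'

```text
time_s: 7.75
position: [0.5105, -0.0803, 0.0703]
tool_rot: [[-0.664, 0.748, 0.0], [0.748, 0.664, -0.0], [-0.0, -0.0, -1.0]]
ft_force: [3.0, -3.6, -5.4]
grip_width: 0.0171
```

```bash
python3 st.py
```

```text
7.75 [ 0.5105 -0.0803  0.0703] [ 2.99 -3.6  -5.43] T [-0.48  -0.55   0.286] 0.0171 yaw 131.58 q6 -63.64 eff6 0.251
```

>>> jog_arm --plan '[[[0, 0, 0, 0, 0, 0], [0, 0, 0, 0, 0, 0]]]'

```text
time_s: 7.95
position: [0.5105, -0.0802, 0.0703]
tool_rot: [[-0.663, 0.749, 0.0], [0.749, 0.663, -0.0], [-0.0, -0.0, -1.0]]
ft_force: [3.2, -3.5, -5.9]
grip_width: 0.0173
```

```bash
python3 st.py
```

```text
7.95 [ 0.5105 -0.0802  0.0703] [ 3.22 -3.52 -5.88] T [-0.577 -0.58   0.288] 0.0173 yaw 131.5 q6 -63.56 eff6 0.273
```

Static resistance is +0.29 N m at yaw 131.5°, after a forward pull at 141–138°. That puts the detent near 135°. I'll turn back there and let go.

>>> jog_arm --plan '[[[0, 0, 0, 0, 0, -0.4], [0, 0, 0, 0, 0, 0], [0, 0, 0, 0, 0, 0], [0, 0, 0, 0, 0, 0]]]'

```text
time_s: 8.35
position: [0.5105, -0.0802, 0.0703]
tool_rot: [[-0.705, 0.709, 0.0], [0.709, 0.705, -0.0], [-0.0, 0.0, -1.0]]
ft_force: [3.9, -3.5, -6.3]
grip_width: 0.0171
```

```bash
python3 st.py
```

```text
8.35 [ 0.5105 -0.0802  0.0703] [ 3.9  -3.46 -6.28] T [-0.682 -0.535  0.04 ] 0.0171 yaw 134.81 q6 -66.88 eff6 0.028
```

>>> jog_arm --plan '[[[0, 0, 0, 0, 0, 0], [0, 0, 0, 0, 0, 0], [0, 0, 0, 0, 0, 0], [0, 0, 0, 0, 0, 0], [0, 0, 0, 0, 0, 0]]]' --grip 0

```text
time_s: 8.85
position: [0.5104, -0.08, 0.0704]
tool_rot: [[-0.706, 0.709, -0.0], [0.709, 0.706, 0.0], [0.0, 0.0, -1.0]]
ft_force: [0.9, -0.1, 0.1]
grip_width: 0.0426
```

```bash
python3 st.py
```

```text
8.85 [ 0.5104 -0.08    0.0704] [ 0.91 -0.09  0.08] T [ 0.024  0.01  -0.025] 0.0426 yaw 134.89 q6 -66.94 eff6 0.003
```

>>> jog_arm --plan '[[[0, 0, -0.3, 0, 0, 0], [0, 0, -0.8, 0, 0, 0], [0, 0, -1, 0, 0, 0], [0, 0, -1, 0, 0, 0], [0, 0, -0.4, 0, 0, 1], [0, 0, 0, 0, 0, 1], [0, 0, 0, 0, 0, 1], [0, 0, 0, 0, 0, 1], [0, 0, 0, 0, 0, 1], [0, 0, 0, 0, 0, 0.22]]]'

```text
time_s: 9.85
position: [0.5103, -0.08, 0.2103]
tool_rot: [[0.004, 1.0, -0.0], [1.0, -0.004, 0.0], [0.0, -0.0, -1.0]]
ft_force: [0.3, -0.2, -1.3]
grip_width: 0.0428
```

```bash
python3 st.py; python3 - <<'E'
from h import *
im,d=meas()
cv2.imwrite('pics/w5.png',im[:,:,::-1])
print(spotter.trace('wrist','plunger_top')[:1] and spotter.trace('wrist','plunger_top')[0]['rect'], proj('wrist',(.507,-.1325,.066)))
E
```

```text
9.85 [ 0.5103 -0.08    0.2103] [ 0.26 -0.24 -1.32] T [ 0.018 -0.01   0.047] 0.0428 yaw 89.76 q6 -21.82 eff6 0.614
bar 1061 [ 0.5113 -0.0793  0.0963] ang 135.52450603888997 rect ((511.4609069824219, -80.42594909667969), (16.665334701538086, 45.52141571044922), 43.509925842285156) zmax [0.0965166  0.09842574]
btn 311 [ 0.5077 -0.1311  0.0642] ((507.28704833984375, -132.27572631835938), 9.569780349731445) [0.06275708 0.06451632 0.06586774]
head ((508.83013916015625, -79.68840789794922), 64.81360626220703) 0.03741696940638801
[308.4, 269.7, 325.9, 288.3] (np.float64(315.6723238467433), np.float64(279.4104191390471))
```

View pics/w5.png

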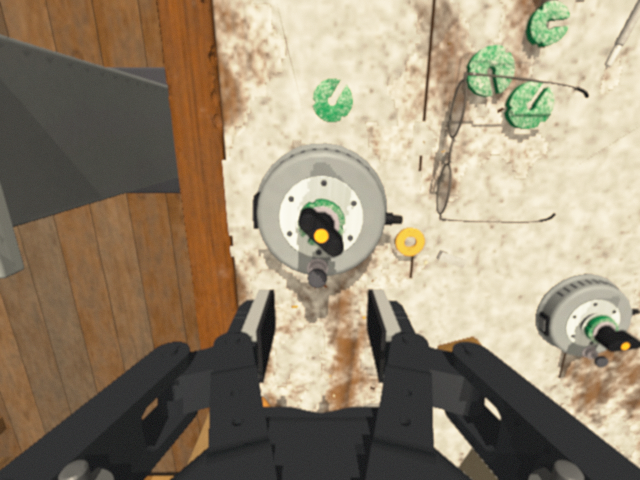

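The nut now reads 135.5°, in line with the felt detent, and the button is at pixel (317,279). I'll move over the button with the fingers shut.

>>> jog_arm --plan '[[[-0.66, -0.04, 0, 0, 0, 0], [-0.65, -0.035, 0, 0, 0, 0], [0, 0, 0.8, 0, 0, 0], [0, 0, 0.8, 0, 0, 0], [0, 0, 0.8, 0, 0, 0], [0, 0, 0.6, 0, 0, 0], [0, 0, 0.3, 0, 0, 0], [0, 0, 0.15, 0, 0, 0], [0, 0, 0, 0, 0, 0], [0, 0, 0, 0, 0, 0]]]' --grip -1

```text
time_s: 11.0
position: [0.5078, -0.1326, 0.073]
tool_rot: [[-0.001, 1.0, 0.001], [1.0, 0.001, -0.0], [-0.0, 0.001, -1.0]]
ft_force: [0.6, -0.1, -0.3]
grip_width: 0.0002
```

```bash
python3 st.py; python3 - <<'E'
from h import *
save('wrist','w6.png')
E
```

```text
11.0 [ 0.5078 -0.1326  0.073 ] [ 0.56 -0.13 -0.27] T [-0.013  0.037 -0.077] 0.0002 yaw 90.05 q6 -27.63 eff6 -0.007
```

View pics/w6.png

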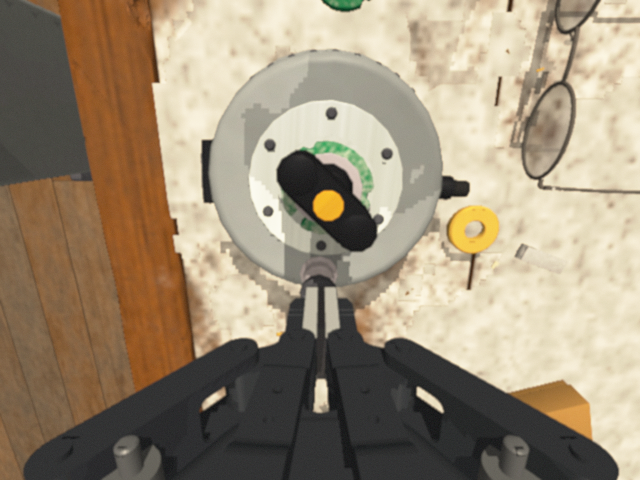

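>>> jog_arm --plan '[[[0, 0, 0.1, 0, 0, 0], [0, 0, 0.08, 0, 0, 0], [0, 0, 0, 0, 0, 0]]]'

```text
time_s: 11.35
position: [0.5075, -0.1325, 0.065]
tool_rot: [[-0.001, 1.0, 0.0], [1.0, 0.001, -0.0], [-0.0, 0.0, -1.0]]
ft_force: [0.2, -0.4, -0.5]
grip_width: 0.0001
```

>>> jog_arm --plan '[[[0, 0, 0.03, 0, 0, 0], [0, 0, 0.03, 0, 0, 0], [0, 0, 0, 0, 0, 0]]]'

```text
time_s: 11.65
position: [0.5075, -0.1325, 0.0627]
tool_rot: [[-0.001, 1.0, 0.0], [1.0, 0.001, -0.0], [-0.0, 0.0, -1.0]]
ft_force: [0.8, -0.3, 0.6]
grip_width: -0.0003
```

>>> jog_arm --plan '[[[0, 0, 0.02, 0, 0, 0], [0, 0, 0.02, 0, 0, 0], [0, 0, 0, 0, 0, 0]]]'

```text
time_s: 11.95
position: [0.5075, -0.1325, 0.0611]
tool_rot: [[-0.0, 1.0, 0.0], [1.0, 0.0, -0.0], [-0.0, 0.0, -1.0]]
ft_force: [1.3, -1.5, 1.7]
grip_width: 0.0001
```

```bash
python3 st.py
```

```text
11.95 [ 0.5075 -0.1325  0.0611] [ 1.31 -1.55  1.7 ] T [-0.056 -0.031  0.005] 0.0001 yaw 90.03 q6 -27.61 eff6 -0.0
```

>>> jog_arm --plan '[[[0, 0, 0.025, 0, 0, 0], [0, 0, 0, 0, 0, 0]]]'

```text
time_s: 12.15
position: [0.5075, -0.1325, 0.0601]
tool_rot: [[-0.0, 1.0, 0.0], [1.0, 0.0, -0.0], [-0.0, 0.0, -1.0]]
ft_force: [0.8, -0.3, 1.8]
grip_width: -0.0
```

>>> jog_arm --plan '[[[0, 0, 0.025, 0, 0, 0], [0, 0, 0, 0, 0, 0]]]'

```text
time_s: 12.35
position: [0.5075, -0.1325, 0.059]
tool_rot: [[-0.0, 1.0, 0.0], [1.0, 0.0, -0.0], [-0.0, 0.0, -1.0]]
ft_force: [0.4, -0.8, 1.6]
grip_width: 0.0001
```

>>> jog_arm --plan '[[[0, 0, 0.025, 0, 0, 0], [0, 0, 0, 0, 0, 0]]]'

```text
time_s: 12.55
position: [0.5075, -0.1325, 0.058]
tool_rot: [[-0.0, 1.0, 0.0], [1.0, 0.0, 0.0], [0.0, 0.0, -1.0]]
ft_force: [1.1, -0.8, 2.1]
grip_width: 0.0003
```

```bash
python3 st.py; python3 - <<'E'
from h import *
save('wrist','w7.png')
E
```

```text
12.55 [ 0.5075 -0.1325  0.058 ] [ 1.06 -0.78  2.07] T [-0.069 -0.037 -0.035] 0.0003 yaw 90.03 q6 -27.61 eff6 0.0
```

View pics/w7.png

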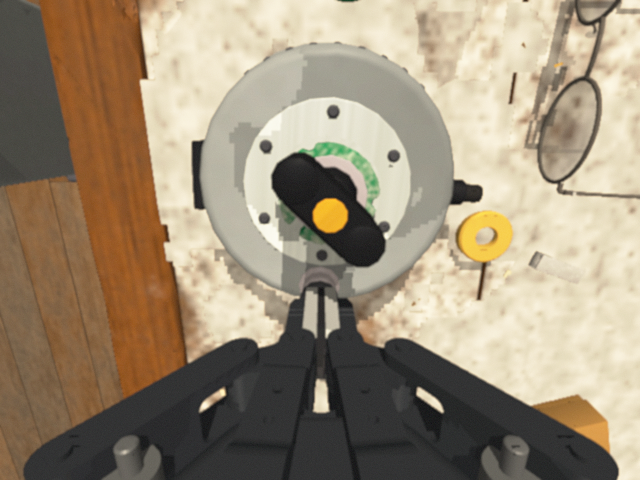

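>>> jog_arm --plan '[[[0, 0, 0.025, 0, 0, 0], [0, 0, 0, 0, 0, 0]]]'

```text
time_s: 12.8
position: [0.5075, -0.1325, 0.0571]
tool_rot: [[-0.0, 1.0, 0.0], [1.0, 0.0, 0.0], [0.0, 0.0, -1.0]]
ft_force: [1.0, -0.1, 1.7]
grip_width: -0.0002
```

>>> jog_arm --plan '[[[0, 0, 0.025, 0, 0, 0], [0, 0, 0, 0, 0, 0]]]'

```text
time_s: 13.0
position: [0.5075, -0.1325, 0.056]
tool_rot: [[-0.0, 1.0, -0.0], [1.0, 0.0, 0.0], [0.0, -0.0, -1.0]]
ft_force: [1.9, 0.2, 1.2]
grip_width: -0.0002
```

>>> jog_arm --plan '[[[0, 0, 0.015, 0, 0, 0], [0, 0, 0, 0, 0, 0]]]'

```text
time_s: 13.2
position: [0.5075, -0.1325, 0.0559]
tool_rot: [[-0.001, 1.0, 0.0], [1.0, 0.001, -0.0], [-0.0, 0.0, -1.0]]
ft_force: [-0.5, 0.3, 6.2]
grip_width: -0.0002
```

The plunger bottoms at z 0.0559, about 10 mm down, with the force just beginning to rise. I'll press a touch more, hold, then back off.

>>> jog_arm --plan '[[[0, 0, 0.01, 0, 0, 0], [0, 0, 0, 0, 0, 0], [0, 0, 0, 0, 0, 0], [0, 0, 0, 0, 0, 0]]]'

```text
time_s: 13.6
position: [0.5075, -0.1325, 0.0558]
tool_rot: [[-0.001, 1.0, 0.001], [1.0, 0.001, -0.0], [-0.0, 0.001, -1.0]]
ft_force: [-1.9, 0.9, 10.0]
grip_width: 0.0001
```

>>> jog_arm --plan '[[[0, 0, -0.2, 0, 0, 0], [0, 0, -0.8, 0, 0, 0], [0, 0, -1, 0, 0, 0], [0, 0, -1, 0, 0, 0], [0, 0, -0.6, 0, 0, 0], [0.65, 0.035, 0, 0, 0, -1], [0.65, 0.035, 0, 0, 0, -1], [0, 0, 0, 0, 0, -1], [0, 0, 0, 0, 0, -1], [0, 0, 0, 0, 0, -1]]]'

```text
time_s: 14.6
position: [0.506, -0.0802, 0.1992]
tool_rot: [[-0.687, 0.727, -0.001], [0.727, 0.687, 0.0], [0.001, -0.0, -1.0]]
ft_force: [-0.8, 0.1, -0.5]
grip_width: -0.0002
```

```bash
python3 st.py; python3 - <<'E'
from h import *
im,d=meas()
cv2.imwrite('pics/w8.png',im[:,:,::-1])
E
```

```text
14.6 [ 0.506  -0.0802  0.1992] [-0.76  0.14 -0.5 ] T [ 0.025  0.006 -0.035] -0.0002 yaw 133.38 q6 -65.64 eff6 1.991
bar 1109 [ 0.5102 -0.0799  0.0964] ang 136.0818759422066 rect ((510.7960205078125, -80.51160430908203), (15.944537162780762, 44.457733154296875), 45.922054290771484) zmax [0.09658065 0.09858818]
btn 313 [ 0.5073 -0.1318  0.0544] ((507.59332275390625, -132.51589965820312), 9.36242961883545) [0.05293989 0.0545225  0.05587599]
head ((508.7077941894531, -80.94579315185547), 64.91075897216797) 0.037424963008140244
```

View pics/w8.png

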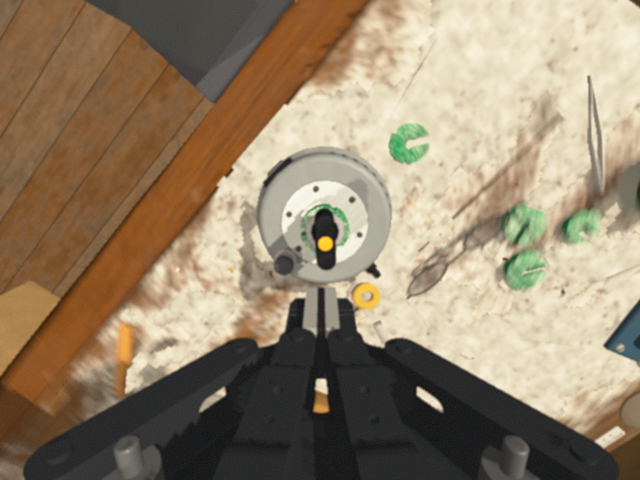

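The button top has dropped from 64.5 to 54.4 mm, so the plunger is home. Next I'll regrip the nut.

>>> jog_arm --plan '[[[-0.08, 0.08, 0, 0, 0, -0.25], [0, 0, 0, 0, 0, 0], [0, 0, 0.6, 0, 0, 0], [0, 0, 0.8, 0, 0, 0], [0, 0, 0.8, 0, 0, 0], [0, 0, 0.5, 0, 0, 0], [0, 0, 0.3, 0, 0, 0], [0, 0, 0.17, 0, 0, 0], [0, 0, 0, 0, 0, 0], [0, 0, 0, 0, 0, 0]]]' --grip 0

```text
time_s: 15.65
position: [0.5111, -0.0809, 0.0729]
tool_rot: [[-0.708, 0.706, 0.001], [0.706, 0.708, -0.0], [-0.001, 0.0, -1.0]]
ft_force: [0.8, -0.3, 0.0]
grip_width: 0.0427
```

```bash
python3 st.py
```

```text
15.65 [ 0.5111 -0.0809  0.0729] [ 0.81 -0.29  0.04] T [0.068 0.01  0.033] 0.0427 yaw 135.09 q6 -67.21 eff6 0.016
```

>>> jog_arm --plan '[[[0.02, 0, 0.05, 0, 0, 0], [0, 0, 0, 0, 0, 0], [0, 0, 0, 0, 0, 0], [0, 0, 0, 0, 0, 0], [0, 0, 0, 0, 0, 0]]]' --grip -1 --squeeze 80

```text
time_s: 16.15
position: [0.5104, -0.0802, 0.0709]
tool_rot: [[-0.709, 0.705, 0.001], [0.705, 0.709, -0.0], [-0.001, 0.0, -1.0]]
ft_force: [-1.7, 0.9, 6.3]
grip_width: 0.0148
```

```bash
python3 st.py
```

```text
16.15 [ 0.5104 -0.0802  0.0709] [-1.71  0.94  6.3 ] T [0.148 0.302 0.021] 0.0148 yaw 135.15 q6 -67.22 eff6 0.05
```

>>> jog_arm --plan '[[[0, 0, 0, 0, 0, -0.4], [0, 0, 0, 0, 0, -0.4], [0, 0, 0, 0, 0, -0.4]]]'

```text
time_s: 16.45
position: [0.5104, -0.0802, 0.0709]
tool_rot: [[-0.825, 0.566, 0.001], [0.566, 0.825, 0.0], [-0.001, 0.0, -1.0]]
ft_force: [-2.7, 1.3, 6.1]
grip_width: 0.0147
```

```bash
python3 st.py
```

```text
16.45 [ 0.5104 -0.0802  0.0709] [-2.7   1.28  6.06] T [ 0.112  0.328 -0.331] 0.0147 yaw 145.55 q6 -77.63 eff6 0.411
```

>>> jog_arm --plan '[[[0, 0, 0, 0, 0, -0.6], [0, 0, 0, 0, 0, -0.6], [0, 0, 0, 0, 0, -0.6], [0, 0, 0, 0, 0, -0.6], [0, 0, 0, 0, 0, -0.6], [0, 0, 0, 0, 0, -0.6], [0, 0, 0, 0, 0, -0.6], [0, 0, 0, 0, 0, -0.6], [0, 0, 0, 0, 0, -0.6], [0, 0, 0, 0, 0, 0]]]'

```text
time_s: 17.45
position: [0.5104, -0.0802, 0.0709]
tool_rot: [[-0.978, -0.207, 0.001], [-0.207, 0.978, -0.0], [-0.001, -0.0, -1.0]]
ft_force: [-1.2, 0.6, 5.9]
grip_width: 0.0147
```

```bash
python3 st.py
```

```text
17.45 [ 0.5104 -0.0802  0.0709] [-1.23  0.59  5.94] T [ 0.206  0.309 -0.227] 0.0147 yaw -168.03 q6 -124.06 eff6 -1.025
```

>>> jog_arm --plan '[[[0, 0, 0, 0, 0, 0], [0, 0, 0, 0, 0, 0], [0, 0, 0, 0, 0, 0], [0, 0, 0, 0, 0, 0]]]'

```text
time_s: 17.85
position: [0.5104, -0.0802, 0.071]
tool_rot: [[-0.979, -0.205, 0.001], [-0.205, 0.979, -0.0], [-0.001, -0.0, -1.0]]
ft_force: [-1.6, -0.2, 6.1]
grip_width: 0.0149
```

>>> jog_arm --plan '[[[0, 0, 0, 0, 0, 0], [0, 0, 0, 0, 0, 0], [0, 0, 0, 0, 0, 0], [0, 0, 0, 0, 0, 0], [0, 0, -0.3, 0, 0, 0], [0, 0, -0.8, 0, 0, 0], [0, 0, -1, 0, 0, 0], [0, 0, -1, 0, 0, 0], [0, 0, -0.4, 0, 0, 0], [0, 0, 0, 0, 0, 0]]]' --grip 0

```text
time_s: 18.85
position: [0.5111, -0.0804, 0.2126]
tool_rot: [[-0.979, -0.206, 0.005], [-0.206, 0.979, -0.002], [-0.004, -0.003, -1.0]]
ft_force: [-0.4, -0.3, -0.1]
grip_width: 0.0428
```

```bash
python3 st.py; python3 - <<'E'
from h import *
im,d=meas()
cv2.imwrite('pics/w9.png',im[:,:,::-1])
im,d=save('top','t9.png')
for q in ['brass_ring','lens','dust_brush','tortoise_spectacles','new_felt']:
    for r in spotter.trace('top',q)[:2]:
        P=pts('top',d,r['pixels']); print(q,round(r['score'],2),np.round(np.median(P,0),3))
E
```

```text
18.85 [ 0.5111 -0.0804  0.2126] [-0.39 -0.26 -0.12] T [-0.039  0.032 -0.033] 0.0428 yaw -168.12 q6 -123.95 eff6 -0.0
bar 1010 [ 0.5089 -0.0811  0.0946] ang -169.86549791785177 rect ((509.7572021484375, -80.67449188232422), (44.942115783691406, 15.896395683288574), 11.359071731567383) zmax [0.09467798 0.09642689]
btn 325 [ 0.5057 -0.1324  0.0525] ((506.2872009277344, -132.55735778808594), 9.361907958984375) [0.05119455 0.0525341  0.05385764]
head ((508.4572448730469, -81.12001037597656), 62.553001403808594) 0.03561257018321778
brass_ring 0.42 [ 0.605 -0.114  0.01 ]
lens 0.57 [ 0.577 -0.359  0.006]
lens 0.49 [ 0.562 -0.096  0.036]
dust_brush 0.96 [ 0.476 -0.411  0.009]
tortoise_spectacles 0.68 [0.475 0.283 0.004]
tortoise_spectacles 0.34 [0.52  0.03  0.009]
new_felt 0.44 [0.52  0.032 0.01 ]
```

View pics/w9.png

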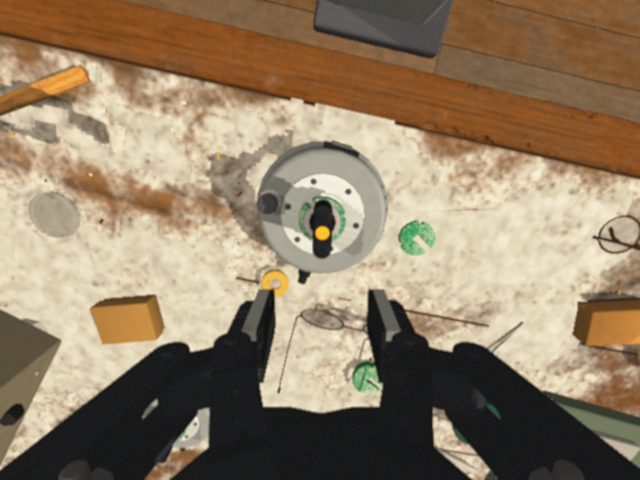

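The nut has turned from about 135.5° to 190.5°. Before handing in, I'll check that the flange stayed put, meaning the nut unscrewed rather than the spindle turning.

```bash
python3 - <<'E'
from h import *
s=env.observe()
c,R,t=cam('wrist'); Tt=np.array(s['tool_rot']); p=np.array(s['position'])
# camera pose in tool frame
Rct=R@Tt; C=Tt.T@(-R.T@t-p)
def rect(f,pos,yaw):
    im=cv2.imread('pics/'+f); y=np.radians(yaw); T=np.array([[np.cos(y),np.sin(y),0],[np.sin(y),-np.cos(y),0],[0,0,-1]])
    Rw=Rct@T.T; cw=np.array(pos)+T@C
    g=np.linspace(-.035,.035,400); X,Y=np.meshgrid(.5105+g,-.0805+g); P=np.stack([X,Y,0*X+.046],-1)-cw
    q=P@Rw.T; u=c['fx']*q[...,0]/q[...,2]+c['cx']; v=c['fy']*q[...,1]/q[...,2]+c['cy']
    return cv2.remap(im,u.astype(np.float32),v.astype(np.float32),cv2.INTER_CUBIC)
a=rect('w8.png',[.506,-.0802,.1992],133.38); b=rect('w9.png',[.5111,-.0804,.2126],-168.12)
cv2.imwrite('pics/cmp.png',np.hstack([a,b]))
E
```

```text
(no output)
```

View pics/cmp.png

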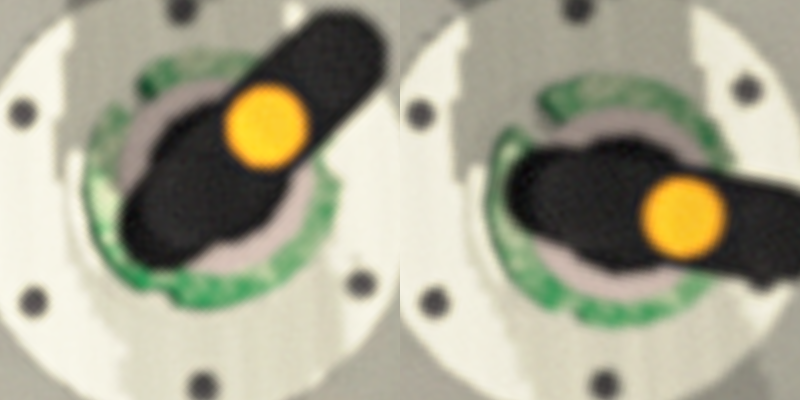

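In the rectified views, the flange bolts and the felt's notch (left view (130,95), right view (535,120)) stay in place while the bar has swung. So the nut unscrewed on a locked spindle.

```bash
python3 -c "
from rig import close_job
print(close_job())"
```

```text
the job is handed in; nothing more can be done
None
```

The plunger is pressed home in the detent and the wing nut is slackened by about 0.96 rad. I handed the job in at about 19 s of the 72 s allowed; no verdict was reported.

- **Detent:** I turned the nut clockwise and felt a forward pull near yaw 138°. Past the detent there was a steady resistance of +0.29 N m at 131.5°. I turned back to about 135°, roughly 0.5 rad from the start, and let go; the nut settled at 135.5°.
- **Plunger:** It went in about 10 mm at 1–2 N and bottomed at z = 0.0559. The highest force I read was 10 N. The depth camera showed the button top drop from 64.5 to 54.4 mm. In the last picture it read 52.5 mm, but the housing also read about 2 mm low there, so the button had not moved.
- **Nut:** I turned it anticlockwise from 135.5° to 190.5°, against −0.33 N m early in the turn and −0.23 N m at the end. In rectified views from before and after, the flange bolts and the felt's notch stayed put, so the nut unscrewed rather than the spindle turning.
- **Bench items:** The brass ring, lens and dust brush measured within about 4 mm of their starting positions. The spectacles read 10 mm different in y, but that is a median over a thin, partly seen outline and the arm never went near them. The network did not find the new felt in the first top picture. At the end it was at (0.520, 0.032), consistent with where it showed in the earlier images.
- **Arm:** At hand-in it was clear above the nut with the gripper part open, and the force readings were near zero.

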